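# Fit a bayonet lamp in the test socket and hold it home

## Task

Tip the black dust cover up by its orange tab, lift it off the bayonet test socket and lay it flat on the blue mat, then let go of it. Then take the amber (yellow-domed) lamp from the wooden stand, push it straight down into the socket with its pins in the slots, and with it pressed down against the spring turn it a quarter turn clockwise. Finish still gripping the lamp, pressing it fully home with its shoulder down on the socket rim, and leave the red and green lamps standing in the stand.

Things in the scene. Friction and masses are not known exactly. Their poses are not given: they have to be found in the camera images.
- socket_rim (a point): Centre of the top rim of the fixed bayonet socket, 45 mm above the bench, z up. Grey barrel 60 mm in diameter on a white base plate 96 mm square, 8 mm thick. Bore 30 mm; two entry slots 10 mm wide, reaching 21.5 mm from the axis, along this point's +x and -x axes, marked yellow on rim and base. A brass spring plunger is inside, its top 10 mm below the rim.
- socket: The same socket: origin at the centre of its underside, same axes. The lip round the bore is 6 mm thick; below it the lamp's pins turn freely from the slots, clockwise seen from above, to a stop about 1.7 rad on (green marks, on the y axes, show the quarter turn). Counter-clockwise they are stopped within 0.5 rad. The pins clear the lip once the shoulder is within 4 mm of the rim.
- plunger (a joint): Spring plunger in the socket: 0 at rest, grows to 0.014 m as it is pressed down. Spring force 3 N at rest and 0.6 N more per mm. A lamp fully home (shoulder on the rim) presses it 12 mm (about 10 N); a turned lamp that is let go springs up 4 mm, till its pins catch under the lip.
- cover_tab (a point): Centre of the orange tab of the loose black dust cover on the socket (60 g). The tab is an upright fin 22 mm long along x (which points outward from the cover's centre, at first roughly away from the robot), 10 mm thick along y, 30 mm high along z (up); grip it across its thickness. The cover's axis is 52 mm away along -x. With the cover lying on a surface this point is 27 mm above it.
- cover_center (a point): Centre of the underside of the cover's disc (72 mm diameter, 4 mm thick; below it a skirt 8 mm deep, 65 mm inside, fits loosely round the barrel). Axes as cover_tab. At the start it is at the centre of the socket rim; lying on a surface it is 8 mm above it.
- mat: Flat blue mat, 170 x 170 mm, 3 mm thick, fixed on the bench; origin at the centre of its underside, axes along its edges.
- stand: Fixed wooden lamp stand 310 x 72 x 22 mm, long side along its x; three wells about 44 mm wide, 14 mm deep, at x = -105, 0 and +105 mm; origin at the centre of its underside. A lamp stands loosely in each well.
- amber_mid (a point): Amber lamp (yellow dome), the one to fit, 88 mm tall, 80 g: a point on its axis 50 mm above its foot, where to grip it: a white round shell 46 mm in diameter, 22 to 70 mm above the foot, dome above. The shell's flat shoulder is 28 mm below this point. The pins lie along this point's x axis (half a turn makes no difference), shown by black stripes on the shell and a bar on the dome. z up.
- amber_foot (a point): Centre of the amber lamp's foot, same axes. The metal cap rises from here, 26 mm in diameter, 22 mm long, with two pins 5 mm thick, 9.5 mm above the foot, reaching 19 mm from the axis along +x and -x.
- red_mid (a point): Same point of the red-domed lamp as amber_mid, same size; it stays in the stand.
- green_mid (a point): Same point of the green-domed lamp, same size; it stays in the stand.
Mind the look-alikes: they are no part of the job. What is meant by the part that bears cover_tab is not pink or purple, and is the larger of those in its own colour.

How it is judged:
On the way, in this order (a step that is already met when the one before it is completed fails the run):
1. the cover is tipped up by its tab while still over the socket (angle between cover_center's own z axis and vertical above 0.15 rad and distance between cover_center and socket_rim below 0.04 m), for 0.05 s.
2. the cover lies flat on the mat, let go (z of cover_center in the frame of mat below 0.016 m and angle between cover_center's own z axis and vertical below 0.15 rad and contact force between the fingers and cover below 0.1 N and x of cover_center in the frame of mat between -0.085 and 0.085 m and y of cover_center in the frame of mat between -0.085 and 0.085 m), for 0.2 s.
3. the lamp is pushed down, pins through the slots (horizontal distance between amber_mid and socket_rim below 0.006 m and angle between amber_mid's own z axis and vertical below 0.12 rad and value of joint plunger above 0.0075 m and angle between the x axis of amber_mid and the x axis of socket_rim, either way round below 0.4 rad), for 0.05 s.
At the end, for the whole second after the job is handed in: Amber lamp in the socket, upright, turned over 1.25 rad from the slots, shoulder within 3 mm of the rim, plunger pressed over 9 mm, still gripped (over 3 N); cover flat with its centre over the mat; red and green lamps within 30 mm of their starts (all of step 2 and horizontal distance between amber_mid and socket_rim below 0.006 m and angle between amber_mid's own z axis and vertical below 0.12 rad and value of joint plunger above 0.009 m and z of amber_mid in the frame of socket_rim below 0.031 m and angle between the x axis of amber_mid and the x axis of socket_rim, either way round above 1.25 rad and contact force between the fingers and amber_lamp above 3 N and distance of each of red_mid, green_mid from where it was at the start of the episode below 0.03 m); the arm keeps its last pose, push and grip.
It fails at once if the red or green lamp is knocked or moved (over 30 mm) (distance of any of red_mid, green_mid from where it was at the start of the episode above 0.03 m).
It also fails if it takes over 61 s, if anything falls off the work surface, if the arm or the gripper's body presses on something with over 40 N, if the wrist force passes 120 N, or if a joint passes its speed limit or range.

## Robot

A 7-joint arm with a two-finger parallel gripper is mounted at the origin on the work surface. World frame = base frame: x ahead of the robot, y to its left, z up, the work surface at z = 0. Lengths are in m, angles in rad, forces in N, time in s.
With the tool pointing down it reaches from about 0.425 to 0.875 m from the base axis. Payload 9.9 kg.
Tool frame: the origin (TCP) lies between the finger pads; the fingertips stand ahead of it and the grasp point (between the pads) lies 2 mm behind it (ctrl.tip_extent is the z of the fingertips in the tool frame, in m); z points along the fingers, y is the line along which they close (so a half turn about z gives the same grasp; the last joint's range is limited). The gripper opens to 85 mm and grips with 20 to 120 N. Pads are 22 mm wide; open, the fingers measure 114 mm over their backs; the gripper's body (76 mm by 85 mm) begins 54 mm behind the grasp point. The pads swing forward as they close: fully open they stand 13 mm farther back than shut.
Start: joints at [-0.084, 0.576, 0.025, 1.437, -0.015, 1.129, -0.057], TCP at [0.675, 0, 0.248] pointing down, gripper open.
Joint ranges: [-2.76, 2.76], [-0.34, 2.15], [-1.52, 1.57], [0.19, 2.46], [-1.09, 4.23], [0.17, 1.99], [-2.82, 2.82]. Speed limits (rad/s): [2.22, 2.22, 3.01, 3.01, 3.14, 3.14, 3.14].

## Interface

Orientations are given as a unit quaternion [x, y, z, w].
In Python, from plant import ctrl gives the robot as it stands.
- The arm moves only by the tool servo_tool, never from a script. Its argument "motion" is a list of rows, each a list of 6 numbers: the shift along the tool's x, y, z each as a share of 50 cm, from -1 to 1, then the turn, a rotation vector about the tool's x, y, z each as a share of 60 degrees, from -1 to 1. In form: [[dx, dy, dz, wx, wy, wz], ...]. A call has 1 to 5 rows; each row is the pose to reach, as a shift and turn from the pose commanded when the call began, along the tool's axes at that moment; what a row does not reach only later rows make up. A row lasts 1/12 s, in which the tool goes at most 41.7 mm and 7.16 degrees, less where a joint would pass 70% of its speed; a pose out of reach is approached as far as the arm can. A call with a number of a shift or a turn outside -1 to 1 is refused whole. A call with a gripper value outside its range is refused whole. "fingers" is the opening, from -1 (shut) to 1 (fully open), set as the call begins (left out, the last holds). The fingers move at their own pace and stop on an object; the grip force is fixed at half the most. Time passes only in rows, so rows that repeat a pose let the fingers close. It gives the time, the measured TCP pose, the force, the opening and the grip force at its end, in the units of the state.
- ctrl.observe(): the state, without advancing time (a new reading comes with each control period).
- ctrl.camera(name): name is "scene" or "side" or "wrist"; returns a dict with "pixels" (400x640x3 uint8, red, green, blue), "z_map" (400x640 float32, m along the optical axis (not along the pixel's ray), 0 where there is no reading), "intrinsics" (3x3 intrinsics, pixels), "extrinsics" (4x4, takes a point from camera to world coordinates). Camera axes: x right, y down, z forward; pixel columns grow to the right and rows downward; lengths in m; the calibration is good to about 2 mm. A picture is of the moment at which its call begins.
- ctrl.finish_job(): hands the job in; it is judged then, once.
The state is a dict: "t": time; "joints": joint angles; "qvel": joint speeds; "joint_efforts": joint torques, N m; "ee_pos": TCP position; "tcp_rot": TCP orientation; "wrist_force": force on the tool from outside, world axes, zero at the start; "wrist_torque": the same for the moment, N m; "width": finger opening in m; "finger_force": force on a finger pad.
Only numpy, scipy, OpenCV 4.12 (cv2) and the standard library are available. Lean on these libraries where they do the work, as an engineer would, in place of code of your own. Each camera call takes 0.05 s, during which the arm holds its last target. There are 200 camera calls.

## Working session

There is one attempt and no reset: what is moved stays moved. The work goes in short steps, Python scripts to look and compute and a tool call to move; the robot and the scene stay as the last step left them, time stands still between calls to the robot, and variables do not carry over. Pictures are saved under pics/ and viewed, at most 10 in all, crops included, and the job is handed in when it is done.

Besides the shell and the picture viewer there is one more tool, called after "Request:" by a JSON object that holds its "api" and its "payload", one argument or row to a line. servo_tool: Moves the arm, as the interface text tells. Its arguments: {"type":"object","properties":{"motion":{"type":"array","items":{"type":"array","items":{"type":"number"}}},"fingers":{"type":"number"}},"required":["motion"]}

```bash
mkdir -p pics; ls; cat > h.py <<'E'
import numpy as np, cv2
from plant import ctrl
from scipy.spatial.transform import Rotation as R
def snap(name, out):
    c=ctrl.camera(name); np.savez(f'{out}.npz',**c); cv2.imwrite(f'pics/{out}.png',c['pixels'][:,:,::-1]); return c
def cloud(c):
    K,E,z=c['intrinsics'],c['extrinsics'],c['z_map']
    v,u=np.indices(z.shape); p=np.stack([(u-K[0,2])/K[0,0]*z,(v-K[1,2])/K[1,1]*z,z],-1)
    P=p@E[:3,:3].T+E[:3,3]; P[z==0]=np.nan; return P
def go(pos,rot=None):
    s=ctrl.observe(); T=R.from_quat(s['tcp_rot'])
    d=T.inv().apply(np.array(pos)-s['ee_pos'])/0.5
    w=(T.inv()*R.from_matrix(rot)).as_rotvec()/np.radians(60) if rot is not None else np.zeros(3)
    print(np.round(d,4),np.round(w,4))
def down(yaw): # tool z down, tool x at yaw
    return (R.from_euler('z',yaw)*R.from_euler('x',np.pi)).as_matrix()
E
python3 - <<'E'
from h import *
a=snap('scene','s0');b=snap('side','d0');w=snap('wrist','w0')
s=ctrl.observe();print({k:np.round(v,3) for k,v in s.items()},ctrl.tip_extent)
for c in(a,b,w):print(np.round(c['extrinsics'],3).tolist(),c['intrinsics'].tolist())
E
```

```text
pics
{'t': np.float64(0.15), 'joints': array([-0.084,  0.576,  0.025,  1.438, -0.015,  1.129, -0.057]), 'qvel': array([-0.   , -0.   ,  0.001, -0.002, -0.002, -0.   ,  0.   ]), 'joint_efforts': array([ 4.0000e-03, -7.6626e+01,  2.2530e+00, -2.8618e+01,  1.6000e-02,
        1.0000e-02, -0.0000e+00]), 'ee_pos': array([0.675, 0.   , 0.248]), 'tcp_rot': array([ 0.707,  0.707, -0.   , -0.   ]), 'wrist_force': array([-0.309,  0.266, -0.456]), 'wrist_torque': array([ 0.056, -0.013, -0.008]), 'finger_force': np.float64(0.0), 'width': np.float64(0.085)} 0.017
[[0.373, 0.68, -0.632, 1.253], [0.928, -0.27, 0.257, -0.308], [0.004, -0.682, -0.731, 0.88], [0.0, 0.0, 0.0, 1.0]] [[505.8762179135991, 0.0, 318.26641527044495], [0.0, 505.8762179135991, 212.1841465383247], [0.0, 0.0, 1.0]]
[[-0.997, -0.066, 0.047, 0.49], [-0.081, 0.767, -0.636, 0.633], [0.006, -0.638, -0.77, 0.845], [0.0, 0.0, 0.0, 1.0]] [[443.31991616636793, 0.0, 324.7213376670045], [0.0, 443.31991616636793, 193.17017197878917], [0.0, 0.0, 1.0]]
[[1.0, 0.002, -0.002, 0.675], [0.001, -0.944, -0.329, 0.085], [-0.003, 0.329, -0.944, 0.373], [0.0, 0.0, 0.0, 1.0]] [[282.6290618830498, 0.0, 317.0394043662283], [0.0, 282.6290618830498, 201.1549798672302], [0.0, 0.0, 1.0]]
```

View pics/s0.png

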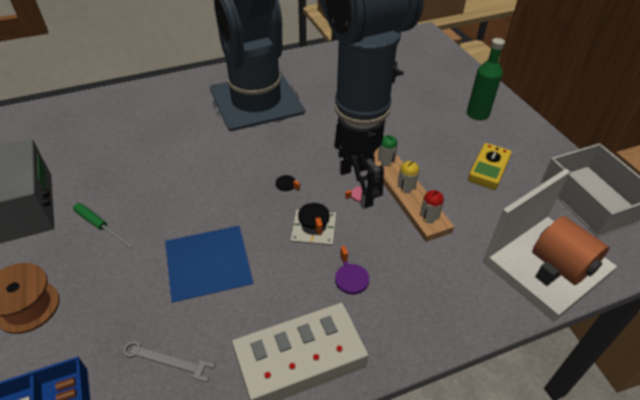

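View pics/w0.png

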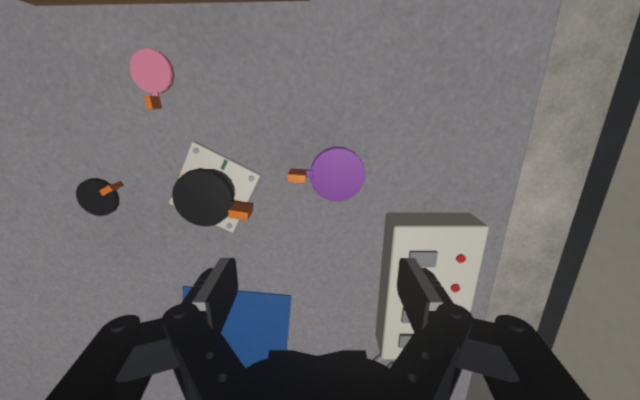

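The scene picture shows the socket with its black cover at about (315,217) and the tab at (318,225). The mat is at (208,262), and the green, amber and red lamps are at (388,150), (409,177) and (432,205). In the wrist picture the cover is at (204,197), with its tab at (240,210), a yellow mark at (181,173) and a green mark at (224,164).

```bash
python3 - <<'E'
from h import *
from scipy.optimize import least_squares
L=lambda n:dict(np.load(n+'.npz'))
for n in('s0','d0','w0'):
    c=L(n);P=cloud(c);hsv=cv2.cvtColor(c['pixels'],cv2.COLOR_RGB2HSV);H,S,V=[hsv[...,i].astype(int) for i in range(3)]
    z=P[...,2];X,Y=P[...,0],P[...,1]
    m=(H>100)&(H<118)&(S>150)&(abs(z-.003)<.006)&(X>.35)
    if m.sum()>200:
        r=cv2.minAreaRect(P[m][:,:2].astype(np.float32)*1000);print(n,'mat',r)
    m=(V<60)&(z>.043)&(z<.056)&(X>.4)&(X<.8)&(Y<.3)
    k,lab,st,ce=cv2.connectedComponentsWithStats(m.astype(np.uint8))
    for i in range(1,k):
        if st[i,4]>60:
            q=P[lab==i];print(n,'black',st[i],np.round(np.nanmedian(q,0),4),'minmax mid',np.round(cv2.minEnclosingCircle(q[:,:2].astype(np.float32)),4) if 0 else [np.round(v,4) for v in cv2.minEnclosingCircle(q[:,:2].astype(np.float32))])
    m=(H>4)&(H<16)&(S>150)&(V>60)&(z>.01)&(z<.1)&(X<.9)
    k,lab,st,ce=cv2.connectedComponentsWithStats(m.astype(np.uint8))
    for i in range(1,k):
        if st[i,4]>25:
            q=P[lab==i];print(n,'orange',st[i],np.round(q.mean(0),4),np.round(q.min(0),4),np.round(q.max(0),4), 'top',np.round(np.median(q[q[:,2]>q[:,2].max()-.004],0),4))
    for nm,mm in dict(red=((H<6)|(H>172))&(S>140),amb=(H>22)&(H<33)&(S>130),grn=(H>50)&(H<80)&(S>100)).items():
        m=mm&(z>.06)&(z<.11)&(X<.85)&(X>.4)
        if m.sum()>30:
            q=P[m];d=np.median(q,0)
            sh=(np.hypot(X-d[0],Y-d[1])<.04)&(z>.035)&(z<.074)
            qq=P[sh]; f=least_squares(lambda p:np.hypot(qq[:,0]-p[0],qq[:,1]-p[1])-.023,d[:2],loss='soft_l1',f_scale=.001)
            print(n,nm,m.sum(),np.round(d,4),'top',q[:,2].max().round(4),'shell',len(qq),np.round(f.x,4))
a=cv2.imread('pics/s0.png');b=cv2.imread('pics/d0.png');w=cv2.imread('pics/w0.png')
f=lambda i,x0,y0,ww,hh:cv2.resize(i[y0:y0+hh,x0:x0+ww],(400,300),interpolation=cv2.INTER_CUBIC)
cv2.imwrite('pics/m.png',np.vstack([np.hstack([f(a,365,120,100,75*2//2),f(a,280,180,80,60)]),np.hstack([cv2.resize(b,(400,300)),f(w,150,130,128,96)])]))
E
```

```text
s0 mat ((600.1160278320312, -434.1341857910156), (218.31080627441406, 548.499755859375), 20.650039672851562)
s0 black [299 203  30  25 532] [ 0.535  -0.0293  0.0478] minmax mid [array([ 0.5347, -0.0272]), np.float64(0.0377)]
s0 orange [ 0 15 18  6 56] [-0.6127 -0.6539  0.094 ] [-0.6274 -0.6802  0.09  ] [-0.5992 -0.6262  0.0978] top [-0.6091 -0.6486  0.0954]
s0 orange [294 181   6   9  39] [ 0.4084 -0.0226  0.0237] [ 0.4007 -0.0277  0.0105] [ 0.416  -0.017   0.0316] top [ 0.4091 -0.0213  0.0302]
s0 orange [346 191   5   7  31] [0.4822 0.0829 0.0215] [0.4778 0.0769 0.0115] [0.4867 0.0887 0.0293] top [0.4818 0.0816 0.0268]
s0 orange [315 217   8  17  99] [ 0.5836 -0.0347  0.0668] [ 0.5447 -0.0417  0.0449] [ 0.5993 -0.0167  0.082 ] top [ 0.5915 -0.0369  0.0788]
s0 orange [534 242  42  35 432] [0.8593 0.3561 0.0891] [0.8154 0.3427 0.0733] [0.8999 0.3689 0.1   ] top [0.8603 0.3577 0.0978]
s0 orange [341 246   7  15  76] [ 0.6531 -0.0047  0.0345] [ 0.6397 -0.0092  0.0174] [0.6635 0.0017 0.0436] top [ 0.6501 -0.0033  0.0413]
s0 orange [   0  264   48   61 2159] [ 0.5322 -0.6291  0.0623] [ 0.
[... 1378 characters left out ...]
2441406), 84.59425354003906)
w0 black [ 173  169   62   57 2581] [ 0.5359 -0.0227  0.0489] minmax mid [array([ 0.5369, -0.0259]), np.float64(0.0373)]
w0 orange [145  96  15  13 150] [0.4815 0.0856 0.0237] [0.4761 0.079  0.0115] [0.4841 0.0921 0.0297] top [0.4806 0.0856 0.0279]
w0 orange [288 171  17  12 173] [6.493e-01 5.000e-04 3.850e-02] [ 0.6395 -0.0058  0.0208] [0.659  0.0042 0.0437] top [ 0.6493 -0.0007  0.0417]
w0 orange [100 183  21  13 117] [ 0.4096 -0.0189  0.0274] [ 0.3991 -0.0264  0.0138] [ 0.4162 -0.0139  0.0325] top [ 0.4069 -0.0199  0.0305]
w0 orange [228 202  24  18 311] [ 0.5867 -0.0317  0.0712] [ 0.5632 -0.0478  0.0445] [ 0.5976 -0.0276  0.0804] top [ 0.5868 -0.0331  0.0788]
```

View pics/m.png

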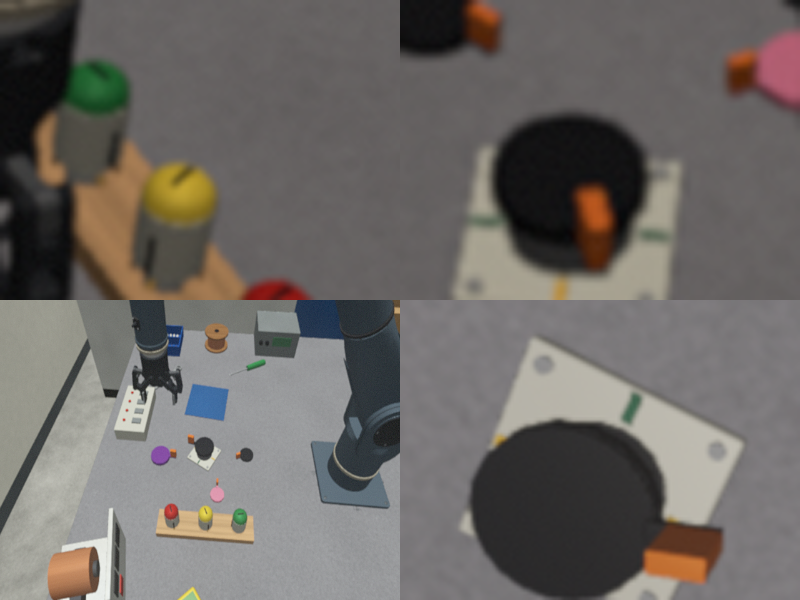

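The lower-right crop shows the base plate's edge running from (535,340) to (745,440), so the slots lie at about -25° yaw. The upper-left crop shows the amber dome's bar at (182,176). I'm moving above the tab now.

Request:
{"api": "servo_tool", "payload": {
  "motion": [
    [-0.066,-0.176,0.236,0,0,0.59],
    [-0.066,-0.176,0.236,0,0,0.59],
    [-0.066,-0.176,0.236,0,0,0.59],
    [-0.066,-0.176,0.236,0,0,0.59],
    [-0.066,-0.176,0.236,0,0,0.59]
  ],
  "fingers": -0.1
}}

```text
t: 0.57
ee_pos: [0.5808, -0.0349, 0.1261]
tcp_rot: [0.891, 0.455, -0.005, -0.002]
wrist_force: [0.1, 0.7, 0.6]
width: 0.0383
finger_force: 0.0
```

Request:
{"api": "servo_tool", "payload": {
  "motion": [
    [0,0,0,0,0,0.59],
    [0,0,0,0,0,0.59],
    [0,0,0,0,0,0.59],
    [0,0,0,0,0,0.59],
    [0,0,0,0,0,0.59]
  ]
}}

```text
t: 0.98
ee_pos: [0.5869, -0.0329, 0.1301]
tcp_rot: [0.987, 0.164, -0.0, -0.0]
wrist_force: [-0.1, 0.1, -0.1]
width: 0.0378
finger_force: 0.0
```

Request:
{"api": "servo_tool", "payload": {
  "motion": [
    [0,0,0,0,0,0.442],
    [0,0,0,0,0,0.442],
    [0,0,0,0,0,0.442],
    [0,0,0,0,0,0.442],
    [0,0,0,0,0,0.442]
  ]
}}

```text
t: 1.4
ee_pos: [0.5869, -0.0326, 0.1299]
tcp_rot: [0.998, -0.066, -0.0, 0.0]
wrist_force: [-0.1, -0.5, -0.1]
width: 0.0386
finger_force: 0.0
```

```bash
python3 - <<'E'
from h import *
w=snap('wrist','w1');s=ctrl.observe();print({k:np.round(v,3) for k,v in s.items()},ctrl.tip_extent)
print(np.round(R.from_quat(s['tcp_rot']).as_matrix(),3))
P=cloud(w);hsv=cv2.cvtColor(w['pixels'],cv2.COLOR_RGB2HSV);H,S,V=[hsv[...,i].astype(int) for i in range(3)];z=P[...,2]
m=(H>4)&(H<16)&(S>150)&(abs(z-.079)<.003)&(abs(P[...,1])<.07)
print('tabtop',m.sum(),cv2.minAreaRect(P[m][:,:2].astype(np.float32)*1000))
m=(V<60)&(abs(z-.049)<.003)&(np.hypot(P[...,0]-.536,P[...,1]+.026)<.06)
q=P[m][:,:2].astype(np.float32);print('disc',m.sum(),cv2.minEnclosingCircle(q))
m=(S<60)&(V>110)&(abs(z-.008)<.004)&(np.hypot(P[...,0]-.536,P[...,1]+.026)<.08)
print('plate',m.sum(),cv2.minAreaRect(P[m][:,:2].astype(np.float32)*1000))
E
```

```text
{'t': np.float64(1.45), 'joints': array([-0.332,  0.629,  0.493,  1.827, -0.403,  0.787, -1.326]), 'qvel': array([ 0.013, -0.006, -0.018, -0.001,  0.017, -0.005,  0.049]), 'joint_efforts': array([-3.4900e-01, -6.7522e+01,  1.0688e+01, -2.0619e+01, -2.9000e-01,
        6.7000e-02, -1.0440e+00]), 'ee_pos': array([ 0.587, -0.033,  0.13 ]), 'tcp_rot': array([ 0.998, -0.063, -0.   ,  0.   ]), 'wrist_force': array([0.714, 0.118, 0.906]), 'wrist_torque': array([ 0.056, -0.032,  0.019]), 'finger_force': np.float64(0.0), 'width': np.float64(0.039)} 0.017
[[ 0.992 -0.125 -0.001]
 [-0.125 -0.992 -0.   ]
 [-0.001  0.    -1.   ]]
tabtop 416 ((585.3823852539062, -34.45783233642578), (9.703317642211914, 22.61088752746582), 82.29557037353516)
disc 4028 ((0.5348293781280518, -0.025909017771482468), 0.035791974514722824)
plate 2810 ((534.9463500976562, -26.431617736816406), (95.98957061767578, 94.34233856201172), 61.83220672607422)
```

View pics/w1.png

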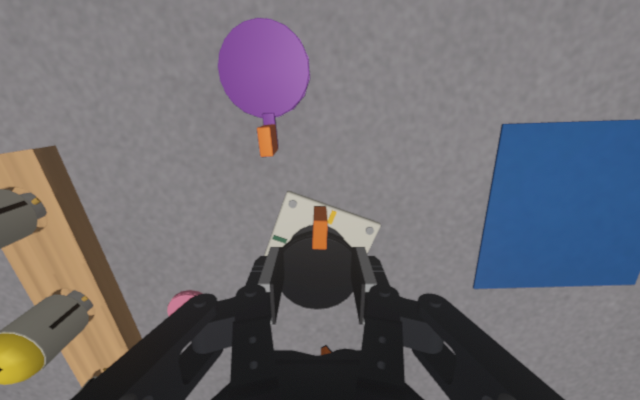

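The wrist view shows the fingers straddling the tab at (320,228), aligned to it. The measured tab centre is (0.5855, -0.034) at -7.7°, and the socket centre is (0.535, -0.026).

Request:
{"api": "servo_tool", "payload": {
  "motion": [
    [-0.002,0.003,0.06,0,0,0.008],
    [-0.002,0.003,0.124,0,0,0.008],
    [-0.002,0.003,0.124,0,0,0.008],
    [-0.002,0.003,0.124,0,0,0.008]
  ]
}}

```text
t: 1.78
ee_pos: [0.5848, -0.0344, 0.0675]
tcp_rot: [0.998, -0.067, -0.002, 0.0]
wrist_force: [0.3, -0.6, 0.4]
width: 0.0385
finger_force: 0.0
```

Request:
{"api": "servo_tool", "payload": {
  "motion": [
    [0,0,0,0,0,0],
    [0,0,0,0,0,0],
    [0,0,0,0,0,0],
    [0,0,0,0,0,0]
  ],
  "fingers": -1
}}

```text
t: 2.12
ee_pos: [0.5869, -0.0346, 0.07]
tcp_rot: [0.998, -0.068, 0.001, -0.0]
wrist_force: [0.0, -1.3, 7.8]
width: 0.0086
finger_force: 62.3
```

Request:
{"api": "servo_tool", "payload": {
  "motion": [
    [-0.005,0,-0.016,0,0.083,0],
    [-0.012,0,-0.03,0,0.167,0],
    [-0.018,0,-0.045,0,0.25,0],
    [-0.026,0,-0.058,0,0.334,0],
    [-0.026,0,-0.058,0,0.334,0]
  ]
}}

```text
t: 2.53
ee_pos: [0.5749, -0.0292, 0.0979]
tcp_rot: [0.985, -0.066, 0.161, 0.006]
wrist_force: [-1.6, 0.5, -0.0]
width: 0.009
finger_force: 61.2
```

```bash
python3 - <<'E'
from h import *
w=snap('scene','s2');s=ctrl.observe();print({k:np.round(v,3) for k,v in s.items()})
P=cloud(w);hsv=cv2.cvtColor(w['pixels'],cv2.COLOR_RGB2HSV);V=hsv[...,2]
m=(V<60)&(np.hypot(P[...,0]-.53,P[...,1]+.026)<.025)&(P[...,2]>.04)&(P[...,2]<.085)
q=P[m];A=np.c_[q[:,:2],np.ones(len(q))];print(len(q),np.linalg.lstsq(A,q[:,2],rcond=None)[0],np.median(q,0))
cv2.imwrite('pics/c2.png',cv2.resize(w['pixels'][160:270,240:400,::-1],(640,440),interpolation=cv2.INTER_CUBIC))
E
```

```text
{'t': np.float64(2.583), 'joints': array([-0.322,  0.558,  0.382,  2.177, -0.961,  0.193, -0.805]), 'qvel': array([ 0.019,  0.025, -0.019, -0.064,  0.498,  0.064, -0.507]), 'joint_efforts': array([ -0.261, -56.862,   6.081, -19.456,   6.054,  -1.413,  -6.889]), 'ee_pos': array([ 0.575, -0.029,  0.098]), 'tcp_rot': array([ 0.985, -0.066,  0.162,  0.006]), 'wrist_force': array([-3.336, -0.306, -1.872]), 'wrist_torque': array([-0.206,  0.612, -0.042]), 'finger_force': np.float64(61.244), 'width': np.float64(0.009)}
62 [ 0.33191584 -0.03794825 -0.11754426] [ 0.52666256 -0.04014737  0.05853785]
```

View pics/c2.png

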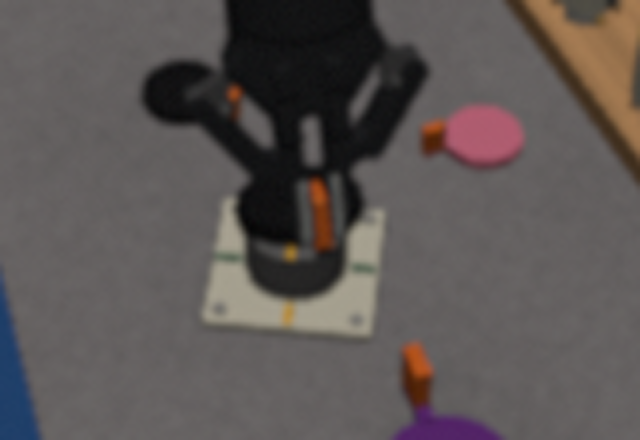

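The scene crop shows the cover tipped (fit 0.33 rad) at (300,205) over the barrel, with the tab held. Next I lift it and bring it level.

```bash
python3 - <<'E'
from h import *
go([.575,-.03,.16],down(-.134))
for n in('s2','w1','w0','d0'):
    c=dict(np.load(n+'.npz'));P=cloud(c);hsv=cv2.cvtColor(c['pixels'],cv2.COLOR_RGB2HSV);H,S=hsv[...,0],hsv[...,1]
    m=(H>100)&(H<122)&(S>120)&(abs(P[...,2]-.003)<.008)&(P[...,1]>-.42)&(P[...,1]<-.12)&(P[...,0]>.4)&(P[...,0]<.72)
    print(n,m.sum(),cv2.minAreaRect(P[m][:,:2].astype(np.float32)*1000))
E
```

```text
[ 0.0405  0.0005 -0.1173] [-0.0102 -0.3106 -0.0004]
s2 4709 ((541.1530151367188, -277.8638000488281), (167.06729125976562, 171.50270080566406), 84.23285675048828)
w1 24749 ((540.73583984375, -275.9884033203125), (169.53396606445312, 170.06387329101562), 84.57389068603516)
w0 3841 ((541.724853515625, -270.6435546875), (157.92396545410156, 167.6431427001953), 84.4383316040039)
d0 2444 ((540.4615478515625, -276.4754943847656), (171.692138671875, 166.2499237060547), 84.40217590332031)
```

Request:
{"api": "servo_tool", "payload": {
  "motion": [
    [0.02,0,-0.06,0,-0.1,0],
    [0.04,0,-0.117,-0.01,-0.2,0],
    [0.04,0,-0.117,-0.01,-0.311,0],
    [0.04,0,-0.117,-0.01,-0.311,0],
    [0.04,0,-0.117,-0.01,-0.311,0]
  ]
}}

```text
t: 3.0
ee_pos: [0.5783, -0.0302, 0.161]
tcp_rot: [0.998, -0.066, -0.005, 0.003]
wrist_force: [1.1, 0.4, -1.1]
width: 0.009
finger_force: 61.2
```

Request:
{"api": "servo_tool", "payload": {
  "motion": [
    [0.02,0.06,0,0,0,0],
    [0.04,0.12,0,0,0,0],
    [0.06,0.18,0,0,0,0],
    [0.08,0.24,0,0,0,0],
    [0.08,0.3,0,0,0,0]
  ]
}}

```text
t: 3.42
ee_pos: [0.5967, -0.1861, 0.1579]
tcp_rot: [0.998, -0.067, -0.001, 0.002]
wrist_force: [0.1, 0.5, -0.3]
width: 0.0089
finger_force: 61.1
```

Request:
{"api": "servo_tool", "payload": {
  "motion": [
    [0.02,0.07,0,0,0,0],
    [0.02,0.13,0,0,0,0],
    [0.02,0.19,0,0,0,0],
    [0.02,0.197,0,0,0,0],
    [0.02,0.197,0,0,0,0]
  ]
}}

```text
t: 3.83
ee_pos: [0.5908, -0.2865, 0.1584]
tcp_rot: [0.998, -0.07, -0.002, 0.002]
wrist_force: [-0.1, 0.4, 0.4]
width: 0.0088
finger_force: 61.1
```

```bash
python3 - <<'E'
from h import *
s=ctrl.observe();print({k:np.round(v,3) for k,v in s.items()})
go([.593,-.283,.036],down(-.134))
w=snap('wrist','w3');P=cloud(w);hsv=cv2.cvtColor(w['pixels'],cv2.COLOR_RGB2HSV);V=hsv[...,2]
m=(V<60)&(np.hypot(P[...,0]-.541,P[...,1]+.276)<.022)&(P[...,2]>.06)&(P[...,2]<.2)
q=P[m];q=q[abs(q[:,2]-np.median(q[:,2]))<.01];A=np.c_[q[:,:2],np.ones(len(q))];print(len(q),np.linalg.lstsq(A,q[:,2],rcond=None)[0],np.median(q,0))
E
```

```text
{'t': np.float64(3.833), 'joints': array([-0.034,  0.752,  0.751,  1.614, -0.575,  1.01 , -0.814]), 'qvel': array([-0.056, -0.003, -0.029,  0.004, -0.018,  0.022, -0.009]), 'joint_efforts': array([ 2.2160e+00, -7.4501e+01,  1.7334e+01, -2.2824e+01,  2.3600e-01,
       -7.1000e-02,  2.9400e-01]), 'ee_pos': array([ 0.591, -0.287,  0.158]), 'tcp_rot': array([ 0.998, -0.07 , -0.002,  0.002]), 'wrist_force': array([-0.095,  0.357,  0.352]), 'wrist_torque': array([ 0.007, -0.041, -0.056]), 'finger_force': np.float64(61.136), 'width': np.float64(0.009)}
[ 0.0042 -0.0088  0.2448] [ 0.0046  0.0034 -0.0054]
1059 [-0.00594067 -0.00322296  0.13973999] [ 0.53480972 -0.27910434  0.1374364 ]
```

Request:
{"api": "servo_tool", "payload": {
  "motion": [
    [0.004,-0.008,0.08,0,0,0],
    [0.004,-0.008,0.16,0,0,0],
    [0.004,-0.008,0.22,0,0,0],
    [0.004,-0.008,0.238,0,0,0],
    [0.004,-0.008,0.238,0,0,0]
  ]
}}

```text
t: 4.3
ee_pos: [0.5943, -0.2768, 0.0376]
tcp_rot: [0.998, -0.066, -0.004, -0.0]
wrist_force: [-0.5, 0.4, 0.2]
width: 0.0085
finger_force: 61.8
```

Request:
{"api": "servo_tool", "payload": {
  "motion": [
    [0,0,0.005,0,0,0],
    [0,0,0.005,0,0,0],
    [0,0,0.005,0,0,0]
  ]
}}

```text
t: 4.55
ee_pos: [0.5951, -0.2794, 0.0383]
tcp_rot: [0.998, -0.067, -0.001, 0.001]
wrist_force: [-0.8, -0.5, 0.1]
width: 0.0092
finger_force: 61.9
```

Request:
{"api": "servo_tool", "payload": {
  "motion": [
    [0,0,0,0,0,0],
    [0,0,0,0,0,0],
    [0,0,0,0,0,0],
    [0,0,0,0,0,0]
  ],
  "fingers": -0.1
}}

```text
t: 4.88
ee_pos: [0.5947, -0.2794, 0.0375]
tcp_rot: [0.998, -0.067, -0.002, 0.001]
wrist_force: [-0.1, 0.1, 1.1]
width: 0.0384
finger_force: 0.0
```

Request:
{"api": "servo_tool", "payload": {
  "motion": [
    [0,0,-0.07,0,0,0],
    [0,0,-0.15,0,0,0],
    [0,0,-0.24,0,0,0],
    [0,0,-0.3,0,0,0],
    [0,0,-0.3,0,0,0]
  ]
}}

```text
t: 5.3
ee_pos: [0.5973, -0.2819, 0.1947]
tcp_rot: [0.998, -0.067, 0.002, 0.003]
wrist_force: [0.2, -1.5, 0.9]
width: 0.0387
finger_force: 0.0
```

```bash
python3 - <<'E'
from h import *
s=ctrl.observe();print({k:np.round(v,3) for k,v in s.items()})
w=snap('wrist','w4');P=cloud(w);hsv=cv2.cvtColor(w['pixels'],cv2.COLOR_RGB2HSV);V=hsv[...,2]
m=(V<60)&(np.hypot(P[...,0]-.541,P[...,1]+.276)<.05)&(P[...,2]>.008)&(P[...,2]<.03)
q=P[m];A=np.c_[q[:,:2],np.ones(len(q))];print(len(q),np.linalg.lstsq(A,q[:,2],rcond=None)[0],np.median(q,0),cv2.minEnclosingCircle(q[:,:2].astype(np.float32)))
# socket + lamps now
for n in('scene','side'):
    c=snap(n,n+'4');P=cloud(c);z=P[...,2];hsv=cv2.cvtColor(c['pixels'],cv2.COLOR_RGB2HSV);H,S,V=[hsv[...,i].astype(int) for i in range(3)]
    near=np.hypot(P[...,0]-.535,P[...,1]+.026)
    m=(abs(z-.045)<.003)&(near<.04);q=P[m]
    print(n,'rim',len(q),cv2.minEnclosingCircle(q[:,:2].astype(np.float32)))
    for nm,mm in dict(yel=(H>17)&(H<35)&(S>90),grn=(H>45)&(H<85)&(S>50)).items():
        k,lab,st,ce=cv2.connectedComponentsWithStats((mm&(near<.06)).astype(np.uint8))
        for i in range(1,k):
            if st[i,4]>3: d=P[lab==i].mean(0)-[.535,-.026,0];print(nm,st[i,4],np.round(d,4),np.degrees(np.arctan2(d[1],d[0])).round(1))
    # bar on amber dome
    dm=(np.hypot(P[...,0]-.5115,P[...,1]-.2265)<.017)&(z>.083)
    bar=dm&(V<70);q=P[bar]
    if len(q)>3:
        l=cv2.fitLine(q[:,:2].astype(np.float32),cv2.DIST_L2,0,.01,.01).ravel();print('bar',len(q),np.round(q.mean(0),4),np.degrees(np.arctan2(l[1],l[0])))
f=lambda i,x0,y0,ww,hh:cv2.resize(i[y0:y0+hh,x0:x0+ww],(400,300),interpolation=cv2.INTER_CUBIC)
a=cv2.imread('pics/scene4.png');b=cv2.imread('pics/side4.png');w=cv2.imread('pics/w4.png')
cv2.imwrite('pics/m4.png',np.vstack([np.hstack([f(a,380,140,80,60),f(a,280,190,72,54)]),np.hstack([f(b,270,310,100,75),cv2.resize(w,(400,300))])]))
E
```

```text
{'t': np.float64(5.3), 'joints': array([-0.056,  0.72 ,  0.779,  1.572, -0.552,  1.074, -0.84 ]), 'qvel': array([ 0.016,  0.059, -0.056,  0.081, -0.041, -0.096,  0.037]), 'joint_efforts': array([ -3.458, -71.097,  14.422, -22.908,   0.478,   1.846,  -0.583]), 'ee_pos': array([ 0.597, -0.282,  0.195]), 'tcp_rot': array([ 0.998, -0.067,  0.002,  0.003]), 'wrist_force': array([ 0.163, -1.456,  0.871]), 'wrist_torque': array([-0.063, -0.116,  0.039]), 'finger_force': np.float64(0.0), 'width': np.float64(0.039)}
2492 [-0.01219506 -0.00063239  0.02123418] [ 0.54364453 -0.27210213  0.01489154] ((0.5420679450035095, -0.27240490913391113), 0.03576120361685753)
scene rim 260 ((0.5352239012718201, -0.026934757828712463), 0.03076831065118313)
yel 6 [-0.023   0.0117  0.044 ] 153.0
yel 65 [-0.0001 -0.0021  0.0338] -93.7
yel 11 [ 0.0323 -0.0186  0.0078] -29.9
side rim 256 ((0.535503089427948, -0.022863328456878662), 0.030625777319073677)
yel 8 [ 0.0211 -0.0111  0.0438] -27.7
yel 45 [-0.0005 -0.0047  0.0303] -95.6
yel 4 [ 0.0331 -0.0113  0.0147] -18.8
yel 7 [-0.0233  0.0127  0.0445] 151.5
yel 6 [-0.035   0.0201  0.0089] 150.2
grn 5 [0.0121 0.0239 0.0442] 63.2
```

View pics/m4.png

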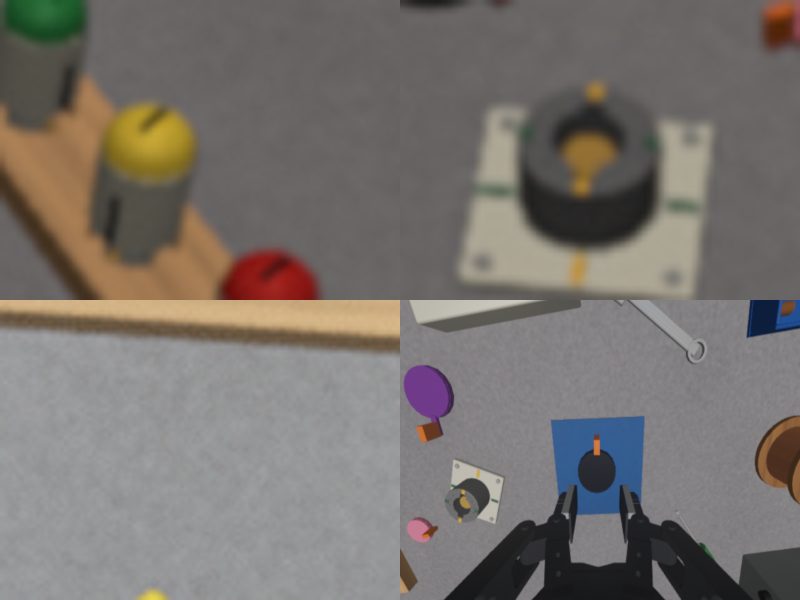

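The cover lies flat on the mat, at (597,470) in the lower-right crop. The open socket is at (590,160) in the upper-right crop, with its slots at yaw about -28°. Next I fly over the lamps.

Request:
{"api": "servo_tool", "payload": {
  "motion": [
    [-0.023,-0.075,-0.02,0,0,0],
    [-0.047,-0.15,-0.02,0,0,0],
    [-0.07,-0.225,-0.02,0,0,0],
    [-0.094,-0.3,-0.02,0,0,0],
    [-0.117,-0.375,-0.02,0,0,0]
  ],
  "fingers": 1
}}

```text
t: 5.87
ee_pos: [0.5609, -0.0836, 0.1955]
tcp_rot: [0.998, -0.067, -0.004, 0.001]
wrist_force: [1.0, 0.9, 1.2]
width: 0.0853
finger_force: 0.0
```

Request:
{"api": "servo_tool", "payload": {
  "motion": [
    [-0.023,-0.075,0,0,0,0],
    [-0.047,-0.15,0,0,0,0],
    [-0.07,-0.225,0,0,0,0],
    [-0.094,-0.3,0,0,0,0],
    [-0.117,-0.375,0,0,0,0]
  ]
}}

```text
t: 6.28
ee_pos: [0.5278, 0.11, 0.1956]
tcp_rot: [0.998, -0.067, -0.004, 0.001]
wrist_force: [1.6, -0.5, 0.3]
width: 0.0856
finger_force: 0.0
```

Request:
{"api": "servo_tool", "payload": {
  "motion": [
    [-0.023,-0.075,0,0,0,0],
    [-0.047,-0.15,0,0,0,0],
    [-0.07,-0.21,0,0,0,0],
    [-0.073,-0.22,0,0,0,0],
    [-0.073,-0.22,0,0,0,0]
  ]
}}

```text
t: 6.7
ee_pos: [0.5063, 0.2249, 0.1951]
tcp_rot: [0.998, -0.064, -0.004, 0.001]
wrist_force: [0.8, -0.3, 0.1]
width: 0.0854
finger_force: 0.0
```

```bash
python3 - <<'E'
from h import *
s=ctrl.observe();print({k:np.round(v,3) for k,v in s.items()})
w=snap('wrist','w5');P=cloud(w);z=P[...,2];hsv=cv2.cvtColor(w['pixels'],cv2.COLOR_RGB2HSV);H,S,V=[hsv[...,i].astype(int) for i in range(3)]
m=(H>18)&(H<35)&(S>110)&(z>.07)&(z<.11)
q=P[m];print(len(q),q.min(0),q.max(0),cv2.minEnclosingCircle(q[:,:2].astype(np.float32)))
v,u=np.where(m);print(u.min(),u.max(),v.min(),v.max())
u0,v0=int(u.mean()),int(v.mean());a=max(0,min(v0-60,280));b=max(0,min(u0-80,480))
cv2.imwrite('pics/c5.png',cv2.resize(w['pixels'][a:a+120,b:b+160,::-1],(800,600),interpolation=cv2.INTER_CUBIC));print(a,b)
E
```

```text
{'t': np.float64(6.7), 'joints': array([-1.054,  0.617,  0.907,  1.845, -0.581,  0.979, -1.593]), 'qvel': array([ 0.056, -0.017,  0.044,  0.018,  0.021, -0.011,  0.027]), 'joint_efforts': array([ -2.437, -58.915,  14.204, -22.364,  -0.258,   0.225,  -0.47 ]), 'ee_pos': array([0.506, 0.225, 0.195]), 'tcp_rot': array([ 0.998, -0.064, -0.004,  0.001]), 'wrist_force': array([ 0.774, -0.294,  0.125]), 'wrist_torque': array([-0.036, -0.024,  0.014]), 'finger_force': np.float64(0.0), 'width': np.float64(0.085)}
1828 [0.4898209  0.2042969  0.07578313] [0.53301638 0.24867983 0.09758146] ((0.5107564330101013, 0.22656062245368958), 0.022604715079069138)
290 339 173 221
136 234
```

View pics/c5.png

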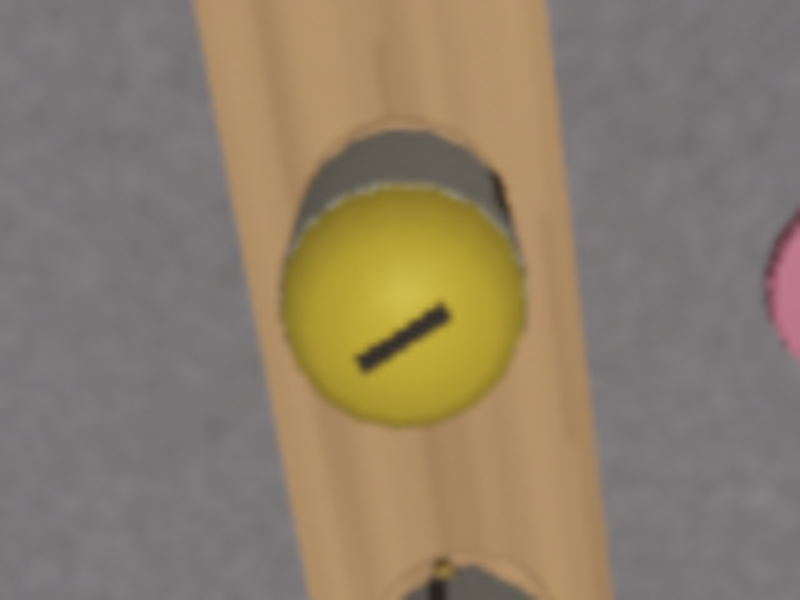

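The bar on the amber dome runs from (362,365) to (447,310) in the crop, which is (306.4,209.0) to (323.4,198.0) in the wrist image.

```bash
python3 - <<'E'
from h import *
c=dict(np.load('w5.npz'));K,E=c['intrinsics'],c['extrinsics']
p=[]
for u,v in((306.4,209),(323.4,198)):
    d=E[:3,:3]@np.linalg.solve(K,[u,v,1]);t=(.0965-E[2,3])/d[2];p.append(E[:3,3]+t*d)
d=p[1]-p[0];print(np.mean(p,0),np.linalg.norm(d),np.degrees(np.arctan2(d[1],d[0])))
T=R.from_quat(ctrl.observe()['tcp_rot']).as_matrix();print(np.degrees(np.arctan2(T[1,0],T[0,0])))
E
```

```text
[0.51088263 0.22585136 0.0965    ] 0.01737991096975945 -62.81651931709741
-7.552917048368902
```

```bash
python3 - <<'E'
from h import *
go([.511,.2262,.12],down(np.radians(27)))
E
```

```text
[ 0.0078 -0.009   0.1514] [ 0.0016  0.0066 -0.5759]
```

Request:
{"api": "servo_tool", "payload": {
  "motion": [
    [0.007,-0.005,0.03,0,0.005,-0.115],
    [0.007,-0.005,0.06,0,0.005,-0.23],
    [0.007,-0.005,0.1,0,0.005,-0.345],
    [0.007,-0.005,0.151,0,0.005,-0.46],
    [0.007,-0.005,0.151,0,0.005,-0.576]
  ]
}}

```text
t: 7.17
ee_pos: [0.5095, 0.2212, 0.1175]
tcp_rot: [0.972, 0.234, -0.003, 0.001]
wrist_force: [-1.1, -0.4, 0.8]
width: 0.0854
finger_force: 0.0
```

Request:
{"api": "servo_tool", "payload": {
  "motion": [
    [0,0,0,0,0,0],
    [0,0,0,0,0,0]
  ]
}}

```text
t: 7.33
ee_pos: [0.5119, 0.2218, 0.1216]
tcp_rot: [0.973, 0.229, 0.0, 0.0]
wrist_force: [0.2, -0.4, -0.5]
width: 0.0852
finger_force: 0.0
```

```bash
python3 - <<'E'
from h import *
s=ctrl.observe();print({k:np.round(v,4) for k,v in s.items()})
go([.511,.2262,.060],down(np.radians(27)))
w=snap('wrist','w6');P=cloud(w);z=P[...,2];hsv=cv2.cvtColor(w['pixels'],cv2.COLOR_RGB2HSV);H,S,V=[hsv[...,i].astype(int) for i in range(3)]
m=(H>18)&(H<35)&(S>110)&(z>.07)&(z<.11)
q=P[m];print(len(q),cv2.minEnclosingCircle(q[:,:2].astype(np.float32)))
E
```

```text
{'t': np.float64(7.3333), 'joints': array([-0.8961,  0.6421,  0.6424,  1.9161, -0.5445,  0.7634, -1.0521]), 'qvel': array([-0.0234, -0.0073,  0.0226, -0.0134, -0.012 ,  0.0051, -0.0269]), 'joint_efforts': array([  0.2883, -62.9437,  11.4934, -18.2082,   0.1965,  -0.089 ,
         0.7612]), 'ee_pos': array([0.5119, 0.2218, 0.1216]), 'tcp_rot': array([9.734e-01, 2.292e-01, 1.000e-04, 3.000e-04]), 'wrist_force': array([ 0.1689, -0.3914, -0.4573]), 'wrist_torque': array([-0.0488, -0.0672, -0.0157]), 'finger_force': np.float64(0.0), 'width': np.float64(0.0852)}
[ 0.0023 -0.0088  0.1231] [ 0.0007  0.     -0.0083]
3338 ((0.5120547413825989, 0.2273189127445221), 0.022418828681111336)
```

Request:
{"api": "servo_tool", "payload": {
  "motion": [
    [0.003,-0.0095,0,0,0,0],
    [0.003,-0.0095,0.04,0,0,0],
    [0.003,-0.0095,0.08,0,0,0],
    [0.003,-0.0095,0.122,0,0,0],
    [0.003,-0.0095,0.122,0,0,0]
  ]
}}

```text
t: 7.8
ee_pos: [0.5091, 0.2289, 0.058]
tcp_rot: [0.973, 0.232, -0.002, 0.001]
wrist_force: [-0.7, -0.4, 0.8]
width: 0.085
finger_force: 0.0
```

Request:
{"api": "servo_tool", "payload": {
  "motion": [
    [0,0,0,0,0,0],
    [0,0,0,0,0,0],
    [0,0,0,0,0,0],
    [0,0,0,0,0,0]
  ],
  "fingers": -1
}}

```text
t: 8.13
ee_pos: [0.5116, 0.229, 0.0621]
tcp_rot: [0.973, 0.232, 0.002, -0.0]
wrist_force: [-1.6, 0.1, 6.3]
width: 0.0447
finger_force: 60.0
```

```bash
python3 - <<'E'
from h import *
s=ctrl.observe();print({k:np.round(v,4) for k,v in s.items()})
w=snap('wrist','w7');P=cloud(w);z=P[...,2];hsv=cv2.cvtColor(w['pixels'],cv2.COLOR_RGB2HSV);H,S,V=[hsv[...,i].astype(int) for i in range(3)]
m=(H>18)&(H<35)&(S>110)&(z>.07)&(z<.11)
v,u=np.where(m);u0,v0=int(u.mean()),int(v.mean());a=max(0,min(v0-60,280));b=max(0,min(u0-80,480))
cv2.imwrite('pics/c7.png',cv2.resize(w['pixels'][a:a+120,b:b+160,::-1],(640,480),interpolation=cv2.INTER_CUBIC));print(a,b)
E
```

```text
{'t': np.float64(8.1333), 'joints': array([-0.8528,  0.7192,  0.5589,  1.9569, -0.6245,  0.6394, -0.9918]), 'qvel': array([ 0.0034, -0.0023, -0.0022,  0.0018, -0.0013,  0.0034,  0.0045]), 'joint_efforts': array([-1.99200e-01, -6.37055e+01,  1.11890e+01, -1.46111e+01,
       -3.46000e-02, -4.58100e-01, -5.49000e-02]), 'ee_pos': array([0.5116, 0.229 , 0.0621]), 'tcp_rot': array([ 0.9727,  0.2322,  0.0015, -0.    ]), 'wrist_force': array([-1.6109,  0.0928,  6.2622]), 'wrist_torque': array([-0.0242,  0.308 ,  0.0458]), 'finger_force': np.float64(59.9547), 'width': np.float64(0.0447)}
243 236
```

View pics/c7.png

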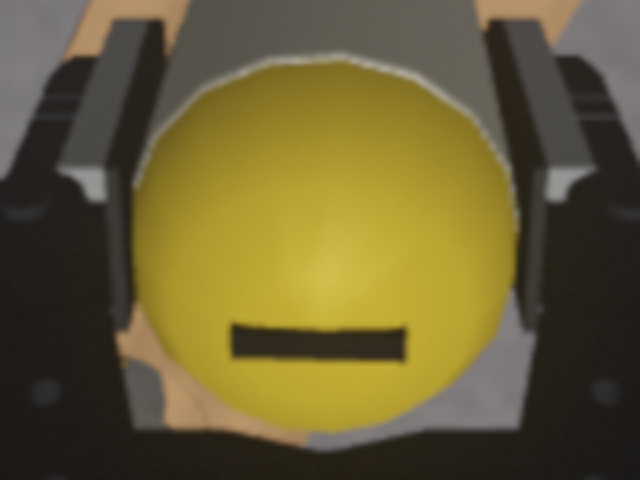

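The wrist crop shows the lamp held between the pads, with the dome bar at (320,342) exactly along the closing line. Now I lift it and carry it to the socket.

Request:
{"api": "servo_tool", "payload": {
  "motion": [
    [0,0,-0.04,0,0,0],
    [0,0,-0.1,0,0,0],
    [0,0,-0.17,0,0,0],
    [0,0,-0.17,0,0,0]
  ]
}}

```text
t: 8.52
ee_pos: [0.5136, 0.229, 0.1517]
tcp_rot: [0.973, 0.232, 0.004, -0.001]
wrist_force: [1.8, 0.5, -1.4]
width: 0.0449
finger_force: 61.2
```

```bash
python3 - <<'E'
from h import *
s=ctrl.observe();print(s['ee_pos'],s['tcp_rot'],s['finger_force'])
go([.5355,-.0247,.15],down(np.radians(62.2)))
w=snap('wrist','w8');P=cloud(w);z=P[...,2];hsv=cv2.cvtColor(w['pixels'],cv2.COLOR_RGB2HSV);H,S,V=[hsv[...,i].astype(int) for i in range(3)]
m=(H>18)&(H<35)&(S>110)&(z>s['ee_pos'][2])&(z<.3)
q=R.from_quat(s['tcp_rot']).inv().apply(P[m]-s['ee_pos']);print(len(q),q.min(0),q.max(0))
from scipy.optimize import least_squares
f=least_squares(lambda p:np.linalg.norm(q-p[:3],axis=1)-p[3],[0,0,-.015,.023],loss='soft_l1',f_scale=.001);print(f.x)
E
```

```text
[0.51364597 0.22903697 0.15173117] [ 9.72736683e-01  2.31867794e-01  4.48123279e-03 -7.68296472e-04] 61.18542172014713
[-0.1899  0.4726  0.002 ] [ 0.0032 -0.0082 -0.5898]
6874 [-0.01733702 -0.02217508 -0.06035754] [ 0.02132823  0.02296662 -0.0146328 ]
[-0.00137016  0.00023428 -0.01149371  0.02350218]
```

Request:
{"api": "servo_tool", "payload": {
  "motion": [
    [-0.028,0.07,0,0,-0.005,-0.1],
    [-0.056,0.14,0,0,-0.005,-0.2],
    [-0.084,0.21,0,0,-0.005,-0.3],
    [-0.112,0.28,0,0,-0.005,-0.4],
    [-0.14,0.35,0,0,-0.005,-0.4]
  ]
}}

```text
t: 8.98
ee_pos: [0.527, 0.0395, 0.1456]
tcp_rot: [0.902, 0.433, -0.002, 0.001]
wrist_force: [-0.3, -0.9, -0.3]
width: 0.0446
finger_force: 61.3
```

```bash
python3 - <<'E'
from h import *
go([.5355,-.0247,.14],down(np.radians(62.2)))
E
```

```text
[-0.0895  0.0937  0.0115] [-0.001   0.0041 -0.182 ]
```

Request:
{"api": "servo_tool", "payload": {
  "motion": [
    [-0.045,0.047,0.01,0,0.004,-0.1],
    [-0.09,0.094,0.01,0,0.004,-0.182],
    [-0.09,0.094,0.01,0,0.004,-0.182],
    [-0.09,0.094,0.01,0,0.004,-0.182],
    [-0.09,0.094,0.01,0,0.004,-0.182]
  ]
}}

```text
t: 9.4
ee_pos: [0.5351, -0.0231, 0.1405]
tcp_rot: [0.858, 0.513, -0.001, -0.001]
wrist_force: [0.4, 0.4, -1.2]
width: 0.0449
finger_force: 61.4
```

```bash
python3 - <<'E'
from h import *
s=ctrl.observe();print({k:np.round(v,4) for k,v in s.items()})
go([.5355,-.0247,.115],down(np.radians(62.2)))
w=snap('wrist','w9');a=snap('scene','s9');b=snap('side','d9')
f=lambda i,x0,y0,ww,hh:cv2.resize(i[y0:y0+hh,x0:x0+ww,::-1],(400,300),interpolation=cv2.INTER_CUBIC)
cv2.imwrite('pics/m9.png',np.vstack([np.hstack([f(a['pixels'],270,160,100,75),f(b['pixels'],270,140,120,90)]),np.hstack([f(w['pixels'],220,150,200,150),f(w['pixels'],0,0,640,400)])]))
for c,n in((a,'scene'),(b,'side')):
    P=cloud(c);z=P[...,2];hsv=cv2.cvtColor(c['pixels'],cv2.COLOR_RGB2HSV);S,V=hsv[...,1].astype(int),hsv[...,2].astype(int)
    near=np.hypot(P[...,0]-.535,P[...,1]+.026)
    m=(abs(z-.045)<.003)&(near<.034);q=P[m][:,:2];r=np.hypot(*(q-[.535,-.026]).T)
    print(n,'rim',len(q),cv2.minEnclosingCircle(q.astype(np.float32)))
E
```

```text
{'t': np.float64(9.4), 'joints': array([-0.3432,  0.5413,  0.4516,  1.9491, -0.3456,  0.7286, -0.18  ]), 'qvel': array([-0.0348,  0.0035, -0.0075, -0.0002, -0.0003,  0.0022,  0.0006]), 'joint_efforts': array([  2.4529, -61.6454,   9.2523, -19.9807,   0.1808,  -0.0668,
         0.109 ]), 'ee_pos': array([ 0.5351, -0.0231,  0.1405]), 'tcp_rot': array([ 8.584e-01,  5.129e-01, -5.000e-04, -8.000e-04]), 'wrist_force': array([ 0.404 ,  0.404 , -1.2191]), 'wrist_torque': array([0.0139, 0.0135, 0.0336]), 'finger_force': np.float64(61.3689), 'width': np.float64(0.0449)}
[-0.0024  0.0023  0.0511] [-0.0018  0.0001 -0.0081]
scene rim 259 ((0.5355804562568665, -0.026842162013053894), 0.030932409688830376)
side rim 244 ((0.5349202156066895, -0.022878024727106094), 0.03036612458527088)
```

View pics/m9.png

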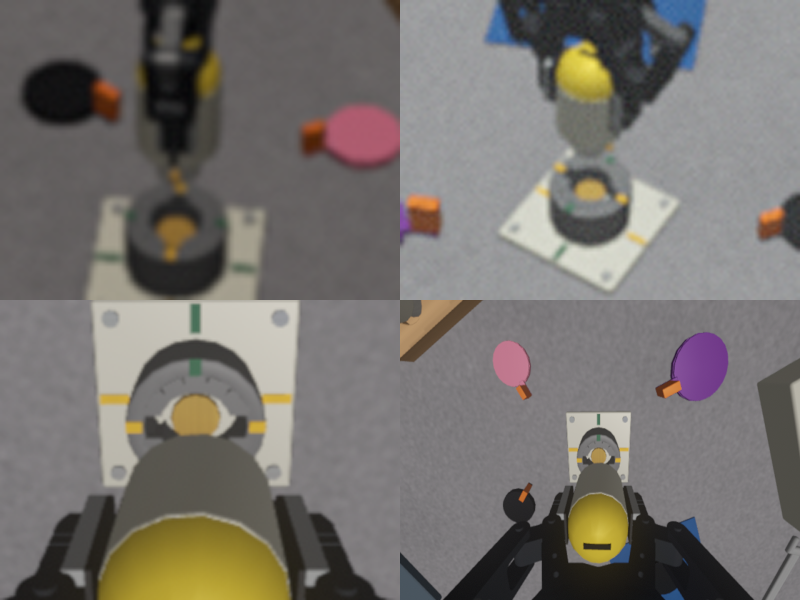

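The wrist crop shows the yellow slot marks level at (135,427) and (258,427), centred under the held lamp. I'll check the offset along tool x within the same camera before inserting.

```bash
python3 - <<'E'
from h import *
from scipy.optimize import least_squares
s=ctrl.observe();w=dict(np.load('w9.npz'));P=cloud(w);z=P[...,2];T=R.from_quat(s['tcp_rot'])
hsv=cv2.cvtColor(w['pixels'],cv2.COLOR_RGB2HSV);H,S,V=[hsv[...,i].astype(int) for i in range(3)]
near=np.hypot(P[...,0]-.535,P[...,1]+.026)
m=(abs(z-.045)<.0025)&(near<.034);q=T.inv().apply(P[m]-s['ee_pos']);print(len(q),np.median(P[m][:,2]))
b=q[:,1].round(3);o=[];
for k in np.unique(b):
    if abs(k)<.024:o.append(q[b==k][np.argmax(q[b==k][:,0])][:2])
o=np.array(o)
f=least_squares(lambda p:np.hypot(o[:,0]-p[0],o[:,1]-p[1])-.030,[0,0],loss='soft_l1',f_scale=.001);print('rim tool xy',f.x,len(o))
m=(H>18)&(H<35)&(S>100)&(abs(z-.045)<.003)&(near<.034)
k,l,st,c=cv2.connectedComponentsWithStats(m.astype(np.uint8))
for i in range(1,k):
    if st[i,4]>5:print('yel',st[i,4],T.inv().apply(P[l==i].mean(0)-s['ee_pos']))
m=(abs(z-.008)<.003)&(S<60)&(V>100)&(near<.08);q=T.inv().apply(P[m]-s['ee_pos']);print('plate',q.min(0),q.max(0))
E
```

```text
1715 0.04471078156832062
rim tool xy [-0.00434909  0.00159152] 47
yel 51 [-0.00374877 -0.02445928  0.09543894]
yel 52 [-0.0037766   0.02680912  0.0954269 ]
plate [-0.05177632 -0.04659141  0.12954095] [0.04429427 0.04956384 0.13547169]
```

Request:
{"api": "servo_tool", "payload": {
  "motion": [
    [-0.005,0.0024,0,0,0,0],
    [-0.005,0.0024,0.03,0,0,0],
    [-0.005,0.0024,0.06,0,0,0],
    [-0.005,0.0024,0.084,0,0,0],
    [-0.005,0.0024,0.084,0,0,0]
  ]
}}

```text
t: 9.97
ee_pos: [0.5342, -0.0252, 0.0971]
tcp_rot: [0.858, 0.514, -0.002, -0.001]
wrist_force: [-0.9, 1.0, -1.3]
width: 0.0452
finger_force: 62.0
```

Request:
{"api": "servo_tool", "payload": {
  "motion": [
    [0,0,0.006,0,0,0],
    [0,0,0.012,0,0,0],
    [0,0,0.012,0,0,0]
  ]
}}

```text
t: 10.22
ee_pos: [0.5348, -0.0253, 0.0926]
tcp_rot: [0.858, 0.514, -0.001, -0.001]
wrist_force: [-2.2, 3.7, -3.8]
width: 0.0448
finger_force: 61.6
```

Request:
{"api": "servo_tool", "payload": {
  "motion": [
    [0,0,0.006,0,0,0],
    [0,0,0.012,0,0,0],
    [0,0,0.012,0,0,0]
  ]
}}

```text
t: 10.47
ee_pos: [0.5349, -0.0254, 0.0868]
tcp_rot: [0.858, 0.514, -0.0, -0.001]
wrist_force: [-1.7, 5.0, 0.4]
width: 0.0449
finger_force: 61.9
```

```bash
python3 - <<'E'
from h import *
s=ctrl.observe();print({k:np.round(v,4) for k,v in s.items()})
go([.5351-.0026*.47+.0012*.88,-.0231-.0026*.88-.0012*.47,.077])
E
```

```text
{'t': np.float64(10.4667), 'joints': array([-0.2956,  0.6159,  0.3924,  1.9962, -0.4004,  0.6059, -0.126 ]), 'qvel': array([-0.0024, -0.0034,  0.0028, -0.003 ,  0.0035,  0.0063, -0.0024]), 'joint_efforts': array([  2.5508, -63.7301,  10.7869, -17.7448,   0.799 ,  -1.5528,
         0.064 ]), 'ee_pos': array([ 0.5349, -0.0254,  0.0868]), 'tcp_rot': array([ 8.579e-01,  5.139e-01, -4.000e-04, -9.000e-04]), 'wrist_force': array([-1.7074,  5.0354,  0.3712]), 'wrist_torque': array([1.2999, 0.5728, 0.0092]), 'finger_force': np.float64(61.9064), 'width': np.float64(0.0449)}
[-0.001   0.0006  0.0197] [0. 0. 0.]
```

Request:
{"api": "servo_tool", "payload": {
  "motion": [
    [0.0015,-0.0015,0,0,0,0],
    [0.0015,-0.0015,0.006,0,0,0],
    [0.0015,-0.0015,0.012,0,0,0],
    [0.0015,-0.0015,0.012,0,0,0]
  ]
}}

```text
t: 10.8
ee_pos: [0.535, -0.0252, 0.081]
tcp_rot: [0.858, 0.514, -0.0, -0.0]
wrist_force: [-2.7, 2.7, 7.0]
width: 0.0446
finger_force: 62.3
```

```bash
python3 - <<'E'
from h import *
s=ctrl.observe();T=R.from_quat(s['tcp_rot'])
print(s['ee_pos'],s['wrist_force'],'tool F',T.inv().apply(s['wrist_force']),s['wrist_torque'])
E
```

```text
[ 0.53502831 -0.02517164  0.08095273] [-2.7125899   2.7112103   7.03472902] tool F [ 1.10751017 -3.67631379 -7.0323791 ] [ 0.94041651  0.67571664 -0.02421159]
```

Request:
{"api": "servo_tool", "payload": {
  "motion": [
    [0.0005,-0.0015,0.004,0,0,0],
    [0.0005,-0.0015,0.008,0,0,0],
    [0.0005,-0.0015,0.01,0,0,0],
    [0.0005,-0.0015,0.01,0,0,0]
  ]
}}

```text
t: 11.13
ee_pos: [0.5351, -0.0251, 0.0772]
tcp_rot: [0.858, 0.513, 0.001, 0.0]
wrist_force: [-3.7, 3.4, 16.3]
width: 0.0446
finger_force: 62.8
```

```bash
python3 - <<'E'
from h import *
s=ctrl.observe();T=R.from_quat(s['tcp_rot'])
print(s['ee_pos'],s['wrist_force'],'tool F',T.inv().apply(s['wrist_force']),s['wrist_torque'])
E
```

```text
[ 0.53508206 -0.02506868  0.07720754] [-3.67678003  3.38732636 16.31128382] tool F [  1.2587942   -4.82849075 -16.31415904] [ 0.71358739  1.20546864 -0.02001687]
```

Request:
{"api": "servo_tool", "payload": {
  "motion": [
    [0,0.0003,0.001,0,0,0.1],
    [0,0.0006,0.002,0,0,0.2],
    [0,0.001,0.002,0,0,0.3],
    [0,0.0013,0.002,0,0,0.4],
    [0,0.0013,0.002,0,0,0.49]
  ]
}}

```text
t: 11.55
ee_pos: [0.5363, -0.0254, 0.0771]
tcp_rot: [0.961, 0.276, 0.002, 0.0]
wrist_force: [-5.8, 3.4, 27.1]
width: 0.0448
finger_force: 63.7
```

```bash
cat > st.py <<'E'
from h import *
s=ctrl.observe();T=R.from_quat(s['tcp_rot']);M=T.as_matrix()
print(s['ee_pos'].round(4),'tool F',T.inv().apply(s['wrist_force']).round(1),s['wrist_torque'].round(2),'yaw',np.degrees(np.arctan2(M[1,0],M[0,0])).round(1),'tilt',np.degrees(np.arccos(-M[2,2])).round(1),s['joints'].round(2),s['finger_force'])
E
python3 st.py
```

```text
[ 0.5363 -0.0254  0.0771] tool F [ -3.   -5.9 -27.1] [1.01 1.42 0.14] yaw 32.1 tilt 0.2 [-0.38  0.66  0.53  2.01 -0.57  0.62 -0.48] 63.74706228263676
```

Request:
{"api": "servo_tool", "payload": {
  "motion": [
    [0,0,-0.001,0,0,0.1],
    [0,0,-0.001,0,0,0.2],
    [0,0,-0.001,0,0,0.3],
    [0,0,-0.001,0,0,0.4],
    [0,0,-0.001,0,0,0.49]
  ]
}}

```text
t: 11.97
ee_pos: [0.536, -0.0263, 0.0772]
tcp_rot: [1.0, 0.023, 0.001, 0.0]
wrist_force: [-4.4, -0.9, 20.0]
width: 0.0447
finger_force: 63.3
```

```bash
python3 st.py
```

```text
[ 0.536  -0.0263  0.0772] tool F [ -4.4   0.7 -20. ] [0.34 1.19 0.14] yaw 2.7 tilt 0.1 [-0.46  0.7   0.68  2.01 -0.71  0.67 -0.85] 63.34264235571027
```

Request:
{"api": "servo_tool", "payload": {
  "motion": [
    [0,0,0,0,0,0.1],
    [-0.001,0,0,0,0,0.2],
    [-0.002,0,0,0,0,0.3],
    [-0.002,0,0,0,0,0.4],
    [-0.002,0,0,0,0,0.48]
  ]
}}

```text
t: 12.38
ee_pos: [0.5351, -0.0262, 0.0772]
tcp_rot: [0.974, -0.226, 0.001, -0.0]
wrist_force: [-4.0, 1.4, 20.7]
width: 0.0447
finger_force: 63.3
```

Request:
{"api": "servo_tool", "payload": {
  "motion": [
    [0,0,0,0,0,0],
    [0,0,0,0,0,0]
  ]
}}

```text
t: 12.55
ee_pos: [0.5353, -0.0263, 0.0772]
tcp_rot: [0.975, -0.224, 0.001, 0.0]
wrist_force: [-3.8, 1.1, 21.1]
width: 0.045
finger_force: 63.5
```

```bash
python3 st.py; python3 - <<'E'
from h import *
from scipy.optimize import least_squares
s=ctrl.observe();T=R.from_quat(s['tcp_rot']);w=snap('wrist','w10');P=cloud(w);z=P[...,2];hsv=cv2.cvtColor(w['pixels'],cv2.COLOR_RGB2HSV);H,S,V=[hsv[...,i].astype(int) for i in range(3)]
m=(H>18)&(H<35)&(S>110)&(z>.085)&(z<.2)
q=T.inv().apply(P[m]-s['ee_pos']);f=least_squares(lambda p:np.linalg.norm(q-p[:3],axis=1)-p[3],[0,0,-.015,.023],loss='soft_l1',f_scale=.001);print(f.x,P[m][:,2].max(),s['ee_pos']+T.apply(f.x[:3]))
b=snap('side','d10');a=snap('scene','s10')
f=lambda i,x0,y0,ww,hh:cv2.resize(i[y0:y0+hh,x0:x0+ww,::-1],(400,300),interpolation=cv2.INTER_CUBIC)
cv2.imwrite('pics/m10.png',np.vstack([np.hstack([f(w['pixels'],180,100,280,210),f(b['pixels'],270,140,120,90)]),np.hstack([f(a['pixels'],270,160,100,75),f(a['pixels'],150,100,330,220)])]))
E
```

```text
[ 0.5353 -0.0263  0.0772] tool F [ -3.8   0.7 -21.1] [ 0.58  0.73 -0.03] yaw -25.9 tilt 0.2 [-0.53  0.76  0.82  2.01 -0.83  0.74 -1.22] 63.54320861399174
[-0.00142437 -0.00010918 -0.01163086  0.02348353] 0.13766042696110736 [ 0.53403082 -0.02551953  0.08885589]
```

View pics/m10.png

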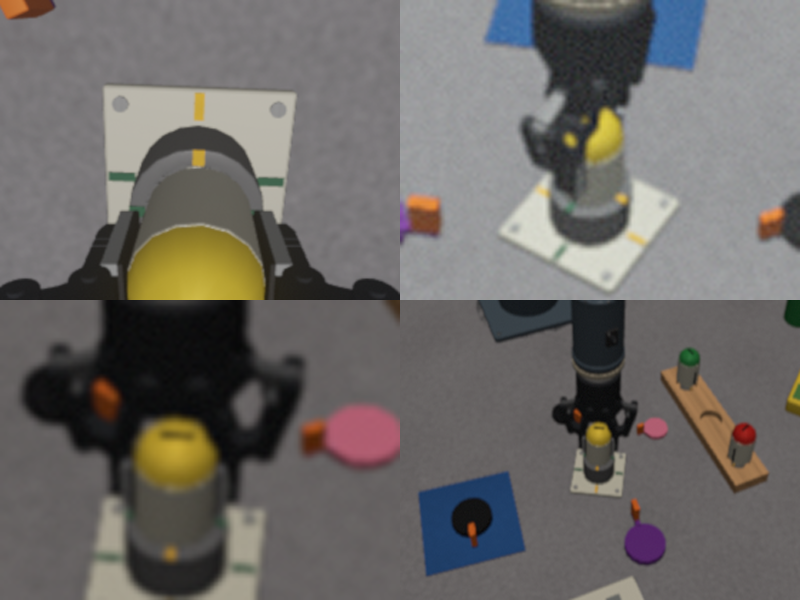

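The lamp sits shoulder-down on the rim, turned about 88° and still gripped with about 63 N. The cover is flat on the mat, and the red and green lamps are still in the stand.

```bash
python3 -c "
from plant import ctrl
print(ctrl.finish_job())"
```

```text
the job is handed in; nothing more can be done
None
```

I handed the job in with the amber lamp gripped and pressed home in the socket, turned about 88° clockwise. The cover is flat on the mat and the red and green lamps are still in the stand, but `finish_job()` gave no pass or fail result.

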